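# Fit the cover plate and hold the sprung bayonet cap home

## Robot

A 6-joint arm with a two-finger parallel gripper is mounted at the origin on the work surface. World frame = base frame: x ahead of the robot, y to its left, z up, the work surface at z = 0. Lengths are in m, angles in rad, forces in N, time in s.
With the tool pointing down it reaches from about 0.35 to 0.975 m from the base axis. Payload 7.1 kg.
Tool frame: the origin (TCP) lies on the mounting face of the last link; the fingertips stand 182 mm ahead of it and the grasp point (between the pads) lies 163 mm ahead of it; z points along the fingers, y is the line along which they close (so a half turn about z gives the same grasp; the last joint's range is limited). The gripper opens to 88 mm and grips with 3 to 60 N. Pads are 20 mm wide; open, the fingers measure 115 mm over their backs; the gripper's body (75 mm by 178 mm) begins 61 mm behind the grasp point.
Start: joints at [1.313, 0.423, 1.63, -0, 1.089, -0.019], TCP at [0.148, 0.607, 0.405] pointing down, gripper open.
Joint ranges: [-3, 3], [-0.9, 2.11], [0.09, 2.58], [-1.31, 4.45], [0.11, 2.69], [-2.54, 2.54]. Speed limits (rad/s): [2.39, 2.39, 3.01, 3.14, 3.14, 3.14].

## Interface

Orientations are given as a unit quaternion [x, y, z, w].
In Python, from cell import arm gives the robot as it stands. The module is installed in compiled form; this text tells all that it offers.
- The arm moves only by the tool move_arm, never from a script. Its argument "plan" is one flat list of numbers, 7 for each row, row after row: the shift along the tool's x, y, z in mm, then the turn, a rotation vector about the tool's x, y, z in degrees, then the finger opening in mm, from 0 to 87.8. A call has 1 to 10 rows; each row shifts and turns the commanded pose from where the row before left it, along the tool's axes as they then stand; what a row does not reach is not made up. A row lasts 1/8 s, in which the tool goes at most 62.5 mm and 10.7 degrees, less where a joint would pass 70% of its speed; a pose out of reach is approached as far as the arm can. A call with a gripper value outside its range is refused whole. The fingers move at their own pace and stop on an object; "grip_force" is the grip in N (left out, the last holds). Time passes only in rows, so rows that do not move let the fingers close. It gives the time, the measured TCP pose, the force, the opening and the grip force at its end, in the units of the state.
- arm.observe(): the state, without advancing time (a new reading comes with each control period).
- arm.grab_frame(name): name is "scene" or "top" or "wrist"; returns a dict with "pixels" (400x640x3 uint8, blue, green, red), "fx", "fy", "cx", "cy" (pixels), "R" (3x3) and "t" (3): a world point X has camera coordinates R X + t. Camera axes: x right, y down, z forward; pixel columns grow to the right and rows downward; lengths in m; the calibration is good to about 2 mm. A picture is of the moment at which its call begins. There is no depth.
- arm.close_job(): hands the job in; it is judged then, once.
Trained networks look in a picture, given as the dict that the camera call returned (one of the last four; its "shot" number tells which), for a name from the list of things; names that differ only in an ending like _2 or _b are one class to them, and where a whole thing is asked for, a point or a joint stands for the part that bears it (a point fixed in the world has none). Each returns a list of dicts, best first, with "conf" (0 to 1); they miss things now and then, are a little off and sometimes report something else, mostly with a low value. They report only what shows in the picture. A call takes as long as a camera call. They do not tell look-alikes from the thing itself.
- arm.find_in(picture, thing): "position" ([x, y, z] in m, in world coordinates, good to about 4 mm: the middle of the surface that is visible of it).
- arm.landmark_of(picture, thing): "position" ([x, y, z] in m, in world coordinates, good to about 4 mm: a listed point, or the origin of a listed thing).
The state is a dict: "time_s": time; "qpos": joint angles; "qvel": joint speeds; "effort": joint torques, N m; "tool_pos": TCP position; "orientation": TCP orientation; "ft_force": force on the tool from outside, world axes, zero at the start; "moment": the same for the moment, N m; "width": opening from 0.0 (shut) to 1.0 (fully open); "gripper_force": force on a finger pad.
Only numpy, scipy, OpenCV 4.12 (cv2) and the standard library are available. Lean on these libraries where they do the work, as an engineer would, in place of code of your own. Each camera call takes 0.05 s, during which the arm holds its last target. There are 200 camera calls.

## Task

Put the aluminium cover plate over the two pins of the test jig so that it lies flush on the jig, then take the bayonet cap (the one with the bar grip), push it through the plate into the jig's sprung socket until its collar lies on the plate, and turn it a quarter turn clockwise, seen from above, against the spring. The socket springs back if let go, so finish while still gripping the cap, holding it pressed home and turned while the reading is taken. Leave the round-headed plug in its holder and do not push the other things on the bench about.

Things in the scene. Friction and masses are not known exactly. Their poses are not given: they have to be found in the camera images.
- jig: the test jig, a grey plastic block fixed to the bench, 140 (its x) x 52 (its y) x 55 mm high; origin at the centre of its underside, z up. Two steel pins, 8 mm diameter, 20 mm tall above its top with tapered tips, stand on the top at x = +52 and x = -52 mm of its own frame. The socket is in the middle of the top
- jig_mouth (a point): the middle of the socket's mouth, on the jig's top face, 55 mm above the bench; axes as the jig's. The mouth is a round hole of about 23 mm diameter with an entry slot, 10 mm wide, straight across it along the jig's x axis (the line of the pins). The ledge around it is 8 mm thick; the cap's lugs pass it through the slot and then turn beneath it
- cover_mid (a point): centre (half-way up its thickness) of the loose cover plate, aluminium, 140 (its x) x 60 (its y) x 10 mm, 0.2 kg. It has a 38 mm round opening in the middle and two 11 mm holes at x = +52 and -52 mm for the pins; alike either way round. It starts lying flat on the riser, and can be gripped across its 60 mm width
- riser: wooden block fixed to the bench, 110 (its x) x 40 (its y) x 35 mm high, that carries the cover plate at the start; origin at the centre of its underside. The plate overhangs it on both long sides
- cap_grip (a point): grip point of the loose bayonet cap (0.14 kg, 70 mm tall, z up, alike after a half turn): on the axis of its black upright bar grip, 40 (cap's x) x 20 (cap's y) x 36 mm high, which stands on a 46 mm collar 6 mm thick. The point is 57 mm above the cap's foot, 29 above the collar's underside, 13 below the bar's top. Starts standing in the holder, collar on its top
- cap_collar (a point): middle of the underside of the cap's collar. Below it a steel stem, 20 mm diameter, 28 mm long, with two lugs at its very foot (7 wide, 6 high, reaching 15.5 mm from the axis), along the cap's x, in line with the bar. With the cap fully home this point is level with the plate's top, 10 mm above the jig's top face
- plug_collar (a point): the middle of the underside of the collar of the plain plug, which is like the cap but has no lugs and a low round head (28 mm diameter, 24 mm high) in place of the bar. It stays in the holder
- holder: wooden holder block fixed to the bench, 170 (its x) x 60 x 40 mm high, with two 38 mm holes at x = +42.5 and -42.5 mm; the cap stands in one and the plug in the other; origin at the centre of its underside
- plunger (a joint): how far the spring plunger in the socket is pushed down, m: 0 at rest (then the cap's foot meets it 8 mm below the jig's top face), 0.010 with the cap's collar on the plate. It pushes back with 3 N at the start and 8 N at 0.010. Let go when turned, the cap rises 4 mm until its lugs meet the ledge
- ring (a joint): turn of the spring ring in the socket, rad, clockwise from above: 0 at rest, stop at 1.45. The cap's lugs begin to push it after about 0.15 rad of turn, so a quarter turn of the cap brings it to about 1.42. It pushes back with 0.03 N m at first and 0.12 N m at the stop, and turns the cap part of the way back if let go
- breadboard: bystander: white breadboard on a blue base, 75 x 170 x 21 mm, loose; origin under its centre
- mouse: bystander: black computer mouse, 100 x 58 x 26 mm, loose; origin under its centre
- clip_a: bystander: red test clip, about 110 mm long, 14 mm high, loose; origin under its handle
- clip_b: bystander: black test clip, about 110 mm long, 14 mm high, loose; origin under its handle
- driver: bystander: screwdriver, 160 mm long, lying loose
- tray: bystander: grey divided parts tray, 90 x 120 x 30 mm, loose; origin under its centre
Mind the look-alikes: they are no part of the job. What is shaped like the part that bears cap_grip but orange is not meant.

How it is judged:
On the way, in this order (a step that is already met when the one before it is completed fails the run):
1. the cover plate lies flush on the jig, over both pins (z of cover_mid in the frame of jig_mouth below 0.0065 m and horizontal distance between cover_mid and jig_mouth below 0.004 m and angle between the x axis of cover_mid and the x axis of jig_mouth, either way round below 0.08 rad and angle between cover_mid's own z axis and vertical below 0.04 rad), for 0.2 s.
2. the cap is pushed in along the entry slot, its lugs below the ledge, not yet turned (value of joint plunger above 0.006 m and horizontal distance between cap_collar and jig_mouth below 0.004 m and angle between the x axis of cap_grip and the x axis of jig_mouth, either way round below 0.35 rad and value of joint ring below 0.3 rad).
3. the cap is home and turned a quarter turn clockwise (value of joint ring above 1.2 rad and z of cap_collar in the frame of jig_mouth below 0.0125 m), for 0.2 s.
At the end, for the whole second after the job is handed in: plate flush on the jig over both pins (1.5 mm); cap in the socket, collar within 2.5 mm of the plate, plunger down over 7.2 mm, ring past 1.2 rad, cap within 0.3 rad of a quarter turn, upright within 0.1 rad and still gripped (over 1 N) through the last second; plug in its holder (all of step 1 and all of step 3 and value of joint plunger above 0.0072 m and horizontal distance between cap_collar and jig_mouth below 0.004 m and angle between the x axis of cap_grip and the y axis of jig_mouth, either way round below 0.3 rad and angle between cap_grip's own z axis and vertical below 0.1 rad and contact force between the fingers and cap above 1 N and horizontal distance between plug_collar and holder below 0.06 m and height (world z) of plug_collar below 0.045 m); the arm keeps its last pose, push and grip.
It fails at once if the plain plug is taken out of the holder (height (world z) of plug_collar above 0.06 m).
It fails at once if a bystander is pushed more than 40 mm (distance of any of breadboard, mouse, clip_a, clip_b, driver, tray from where it was at the start of the episode above 0.04 m).
It also fails if it takes over 64 s, if anything falls off the work surface, if the arm or the gripper's body presses on something with over 40 N, if the wrist force passes 120 N, or if a joint passes its speed limit or range.

## Working session

There is one attempt and no reset: what is moved stays moved. The work goes in short steps, Python scripts to look and compute and a tool call to move; the robot and the scene stay as the last step left them, time stands still between calls to the robot, and variables do not carry over. Pictures are saved under pics/ and viewed, at most 10 in all, crops included, and the job is handed in when it is done.

Besides the shell and the picture viewer there is one more tool, called after "Emit:" in YAML: its name, and indented under it one key for each argument. move_arm: Moves the arm, as the interface text tells. Its arguments: {"type":"object","properties":{"plan":{"type":"array"},"grip_force":{"type":"number"}},"required":["plan"]}

```bash
mkdir -p pics
cat > h.py <<'E'
import numpy as np, cv2
from cell import arm
from scipy.spatial.transform import Rotation as Ro
def proj(f,X):
    c=np.array(f["R"])@np.array(X)+np.array(f["t"]); return np.array([f["fx"]*c[0]/c[2]+f["cx"],f["fy"]*c[1]/c[2]+f["cy"]])
def ray(f,u,v,z):
    R=np.array(f["R"]);t=np.array(f["t"]);o=-R.T@t;d=R.T@np.array([(u-f["cx"])/f["fx"],(v-f["cy"])/f["fy"],1]);return o+d*(z-o[2])/d[2]
def st():
    s=arm.observe(); R=Ro.from_quat(s["orientation"]).as_matrix()
    print("t",s["time_s"],"tcp",np.round(s["tool_pos"],4),"R",np.round(R,3).tolist(),"F",np.round(s["ft_force"],1),"M",np.round(s["moment"],2),"w",round(s["width"],3),"gf",s["gripper_force"]); return s,R
E
python3 - <<'E'
from h import *
s,R=st()
a=arm.grab_frame("top"); b=arm.grab_frame("scene")
cv2.imwrite("pics/top.png",a["pixels"]);cv2.imwrite("pics/scene.png",b["pixels"])
for n in ["jig","jig_mouth","cover_mid","riser","cap_grip","cap_collar","plug_collar","holder"]:
    for f,k in((a,"top"),(b,"scene")):
        for r in arm.landmark_of(f,n)[:3]:
            print(n,k,round(r["conf"],2),np.round(r["position"],3),np.round(proj(f,r["position"])))
print(a["fx"],np.round(-np.array(a["R"]).T@a["t"],3),np.round(-np.array(b["R"]).T@b["t"],3))
E
```

```text
t 0.0 tcp [0.1478 0.607  0.4039] R [[-0.972, 0.237, -0.0], [0.237, 0.972, -0.001], [0.0, -0.002, -1.0]] F [-0.4 -0.4  0.8] M [ 0.   -0.03 -0.01] w 0.998 gf 0.0
jig top 0.9 [ 0.584 -0.02  -0.   ] [332. 187.]
jig top 0.47 [ 0.381 -0.007 -0.002] [327. 284.]
jig top 0.34 [ 0.519 -0.277  0.001] [453. 216.]
jig scene 0.82 [ 0.582 -0.021  0.   ] [319. 235.]
jig scene 0.68 [ 0.347  0.159 -0.002] [340. 131.]
jig scene 0.64 [ 0.588 -0.023  0.054] [320. 226.]
jig_mouth top 0.92 [ 0.584 -0.014  0.059] [331. 183.]
jig_mouth scene 0.87 [ 0.586 -0.023  0.055] [319. 225.]
cover_mid top 0.58 [ 0.514 -0.274  0.038] [459. 217.]
cover_mid scene 0.97 [ 0.518 -0.272  0.04 ] [188. 252.]
riser top 0.56 [ 0.518 -0.276 -0.001] [452. 216.]
riser scene 0.63 [ 0.525 -0.272 -0.003] [195. 264.]
riser scene 0.6 [0.742 0.238 0.003] [466. 246.]
riser scene 0.28 [ 0.583 -0.024  0.052] [319. 224.]
cap_grip top 0.98 [0.535 0.143 0.058] [251. 209.]
cap_grip top 0.88 [0.527 0.245 0.066] [197. 213.]
cap_grip scene 0.88 [0.527 0.243 0.068] [416. 152.]
cap_grip scene 0.69 [0.539 0.144 0.056] [379. 176.]
cap_collar top 0.7 [0.526 0.248 0.038] [200. 215.]
cap_collar top 0.68 [0.742 0.236 0.   ] [214. 117.]
cap_collar top 0.58 [0.532 0.146 0.03 ] [252. 211.]
cap_collar scene 0.78 [0.536 0.143 0.031] [376. 182.]
cap_collar scene 0.61 [ 0.744 -0.171 -0.   ] [286. 340.]
cap_collar scene 0.55 [0.526 0.251 0.042] [416. 158.]
plug_collar top 0.87 [0.448 0.271 0.041] [186. 254.]
plug_collar scene 0.67 [0.446 0.266 0.041] [402. 132.]
plug_collar scene 0.29 [ 0.519 -0.276  0.04 ] [186. 253.]
holder top 0.74 [0.484 0.26  0.001] [199. 236.]
holder scene 0.85 [0.49  0.252 0.   ] [404. 158.]
361.0874308159388 [0.47  0.021 0.765] [ 0.919 -0.206  0.755]
```

View pics/top.png

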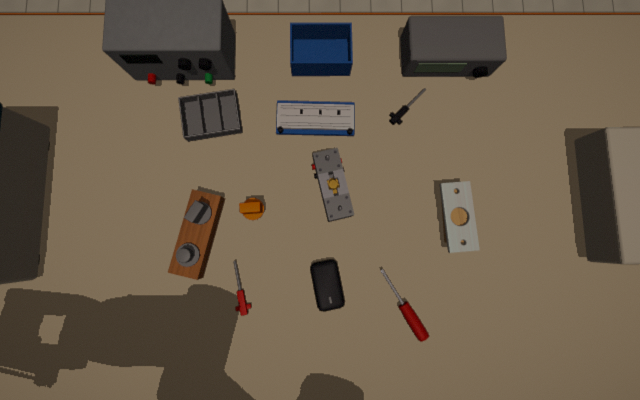

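View pics/scene.png

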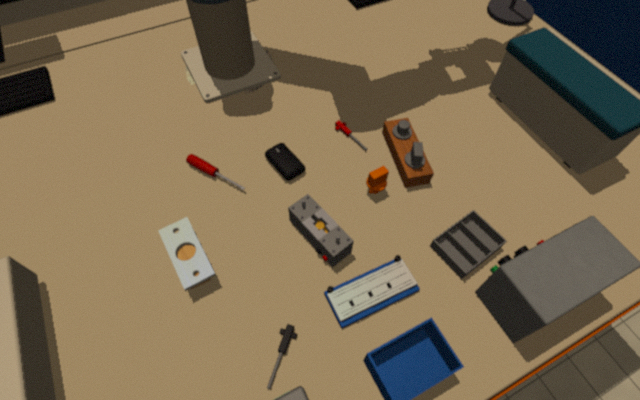

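Top view: the candidates for the cap are the dark bar-headed part in the holder at (199,211), the orange bar-headed look-alike at (252,208), standing loose, and the round-headed plug at (187,254). I choose the one at (199,211). The jig is at (332,184), the plate on its riser at (459,216), the mouse at (327,285), and the breadboard at (316,118). The scene view agrees.

Run:
```python
from h import *
a=cv2.imread("pics/top.png")
c=[cv2.resize(a[y:y+90,x:x+64],None,fx=4,fy=4,interpolation=cv2.INTER_CUBIC) for x,y in((168,185),(302,140),(428,172))]
m=np.hstack(c); m=cv2.convertScaleAbs(m,alpha=1.5,beta=15)
cv2.imwrite("pics/crop1.png",m)
```

```text
(no output)
```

View pics/crop1.png

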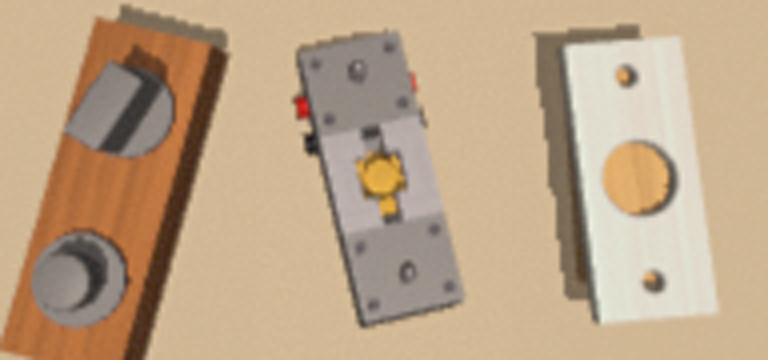

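The crop shows the dark bar standing on its collar in the holder's upper hole at (120,105), so the choice is confirmed. It also shows the plug at (75,275), the jig pin tips at (358,70) and (407,271), and the plate holes at (625,75) and (653,281).

Run:
```python
from h import *
a=arm.grab_frame("top")
P=lambda u,v,ox,oy,k,z: ray(a,ox+(u-256*k)/4,oy+v/4,z)
def rep(n,p,q):
    d=p-q; print(n,np.round((p+q)/2,4),"len",round(np.hypot(*d[:2]),4),"ang",round(np.degrees(np.arctan2(d[1],d[0])),1))
rep("plate holes",P(625,75,428,172,2,.045),P(653,281,428,172,2,.045))
rep("jig pins",P(359,69,302,140,1,.073),P(408,270,302,140,1,.073))
print(P(638,177,428,172,2,.045))
s,R=st()
tgt=np.array([.516,-.274,.30])
print("tool shift mm",np.round(R.T@(tgt-s["tool_pos"])*1000))
w=arm.grab_frame("wrist"); c=-np.array(w["R"]).T@w["t"]; print("cam in tool",np.round(R.T@(c-s["tool_pos"]),3),"axis in tool",np.round(R.T@np.array(w["R"])[2],3),w["fx"])
```

```text
plate holes [ 0.5157 -0.2732  0.045 ] len 0.1039 ang 4.2
jig pins [ 0.5831 -0.0197  0.073 ] len 0.1015 ang 12.5
[ 0.51573324 -0.27280322  0.045     ]
t 0.95 tcp [0.1478 0.6073 0.4047] R [[-0.972, 0.236, 0.0], [0.236, 0.972, 0.0], [-0.0, 0.0, -1.0]] F [-0.4  0.3 -1.2] M [-0.02 -0.02 -0.01] w 0.999 gf 0.0
tool shift mm [-566. -769.  105.]
cam in tool [0.071 0.    0.02 ] axis in tool [-0.258 -0.001  0.966] 337.6739720928679
```

Emit:
move_arm:
  plan: [-48,-30,0,0,0,0,87,-48,-30,0,0,0,0,87,-48,-30,0,0,0,0,87,-48,-30,0,0,0,0,87,-48,-30,0,0,0,0,87,-48,-30,0,0,0,0,87,-48,-30,0,0,0,0,87,-48,-30,0,0,0,0,87,-43,-29,0,0,0,0,87,0,0,0,0,0,0,87]
  grip_force: 20

```text
time_s: 2.25
tool_pos: [0.501, 0.2426, 0.4048]
orientation: [0.121, 0.993, 0.0, 0.0]
ft_force: [-1.9, -0.0, -0.0]
width: 0.988
gripper_force: 0.0
```

Run:
```python
from h import *
s,R=st()
w=arm.grab_frame("wrist");cv2.imwrite("pics/w1.png",w["pixels"])
for n in ["cap_grip","cap_collar","plug_collar","holder"]:
    for r in arm.landmark_of(w,n)[:2]: print(n,round(r["conf"],2),np.round(r["position"],4),np.round(proj(w,r["position"])))
import pickle; pickle.dump({k:w[k] for k in("fx","fy","cx","cy","R","t")},open("w1.pkl","wb"))
```

```text
t 2.25 tcp [0.501  0.2426 0.4048] R [[-0.971, 0.241, 0.001], [0.241, 0.971, -0.0], [-0.001, 0.0, -1.0]] F [-1.9 -0.  -0. ] M [-0.    0.04  0.01] w 0.988 gf 0.0
cap_grip 0.81 [0.5292 0.2439 0.0675] [323. 208.]
cap_grip 0.8 [0.5343 0.1403 0.0587] [226. 233.]
cap_collar 0.93 [0.534  0.1405 0.027 ] [234. 222.]
cap_collar 0.65 [0.5295 0.2458 0.0387] [324. 199.]
plug_collar 0.77 [0.4415 0.2716 0.0404] [329. 111.]
holder 0.71 [0.4884 0.2547 0.0056] [323. 155.]
```

View pics/w1.png

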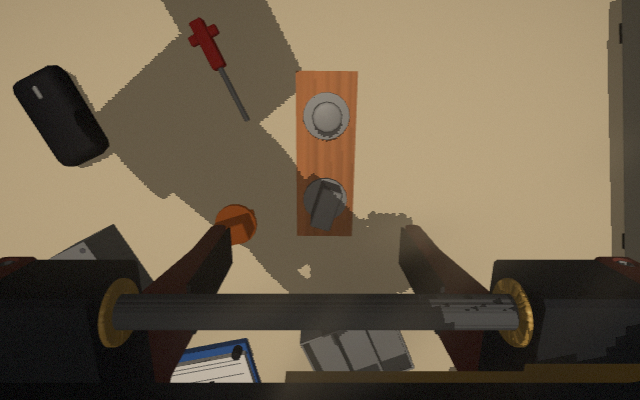

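The wrist picture shows the cap's dark bar at (323,205), the plug at (327,116), the orange decoy at (236,222), the mouse at (60,115) and the gripper along the bottom.

Emit:
move_arm:
  plan: [-32,-46,0,0,0,0,87,-32,-46,0,0,0,0,87,-32,-46,0,0,0,0,87,-32,-46,0,0,0,0,87,-32,-46,0,0,0,0,87,0,0,0,0,0,-9,87,0,0,0,0,0,-9,87,0,0,0,0,0,0,87]

```text
time_s: 3.5
tool_pos: [0.6, -0.0154, 0.4047]
orientation: [-0.038, 0.999, 0.0, -0.0]
ft_force: [-0.5, -0.6, 1.0]
width: 0.991
gripper_force: 0.0
```

Run:
```python
from h import *
import pickle
s,R=st()
w=arm.grab_frame("wrist");cv2.imwrite("pics/w2.png",w["pixels"])
for n in ["jig_mouth","jig"]:
    for r in arm.landmark_of(w,n)[:2]: print(n,round(r["conf"],2),np.round(r["position"],4),np.round(proj(w,r["position"])))
pickle.dump({k:w[k] for k in("fx","fy","cx","cy","R","t")},open("w2.pkl","wb"))
a=cv2.imread("pics/w1.png")[165:245,285:365]
u,v=np.round(proj(w,[.583,-.02,.06])).astype(int);print(u,v)
x0,y0=u-75,max(0,v-75); b=w["pixels"][y0:y0+150,x0:x0+120];print(x0,y0)
f=lambda i,k:cv2.resize(cv2.convertScaleAbs(i,alpha=1.8,beta=15),None,fx=k,fy=k,interpolation=cv2.INTER_CUBIC)
A=f(a,4);B=f(b,4);m=np.zeros((max(A.shape[0],B.shape[0]),A.shape[1]+B.shape[1],3),np.uint8);m[:A.shape[0],:A.shape[1]]=A;m[:B.shape[0],A.shape[1]:]=B
print(m.shape);cv2.imwrite("pics/crop2.png",m)
```

```text
t 3.5 tcp [ 0.6    -0.0154  0.4047] R [[-0.997, -0.075, -0.0], [-0.075, 0.997, 0.0], [0.0, 0.0, -1.0]] F [-0.5 -0.6  1. ] M [ 0.06 -0.01 -0.03] w 0.991 gf 0.0
jig_mouth 0.83 [ 0.583  -0.0219  0.0547] [309. 161.]
jig 0.63 [ 0.5825 -0.0221 -0.0014] [310. 152.]
jig 0.62 [ 0.5148 -0.2718  0.0357] [58. 69.]
311 162
236 87
(600, 800, 3)
```

View pics/crop2.png

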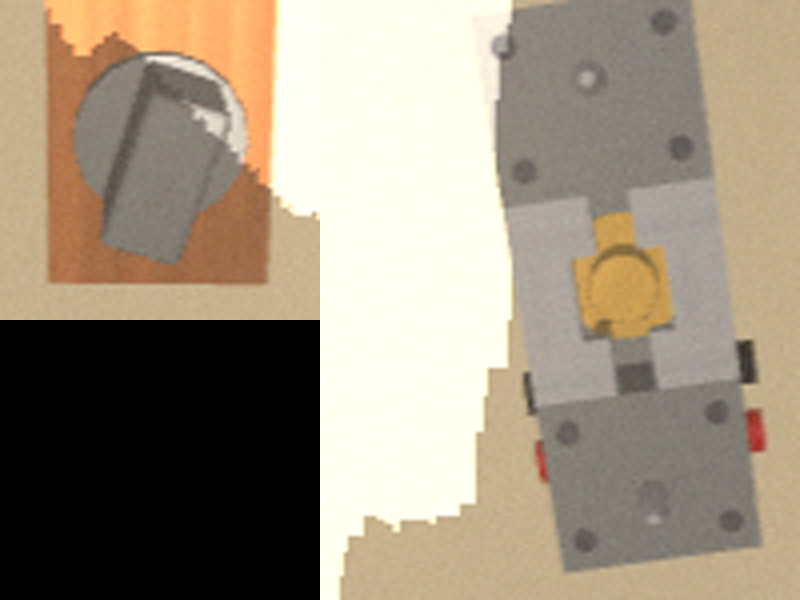

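Crop: the collar's circle is centred at (160,138), and the bar's top face runs from (150,95)–(228,130) to (102,242)–(180,265). The jig's pin tips are at (587,77) and (656,520), and its brass socket is at (624,283).

Run:
```python
from h import *
import pickle
w1=pickle.load(open("w1.pkl","rb"));w2=pickle.load(open("w2.pkl","rb"))
C=lambda u,v,z: ray(w1,285+u/4,165+v/4,z)
J=lambda u,v,z: ray(w2,236+(u-320)/4,87+v/4,z)
ang=lambda p,q: round(np.degrees(np.arctan2(p[1]-q[1],p[0]-q[0])),1)
p,q=J(656,520,.075),J(587,77,.075)
print("pins",p,q,"mid",(p+q)/2,np.hypot(*(p-q)[:2]),ang(p,q))
print("mouth",J(624,283,.047), "jig right edge ang",ang(J(760,543,.055),J(712,180,.055)),"left",ang(J(565,572,.055),J(508,205,.055)))
print("collar mid",C(160,138,.046))
tl,bl,br,tr=C(150,95,.082),C(102,242,.082),C(180,265,.082),C(228,130,.082)
print("bar ang",ang(bl,tl),ang(br,tr),"short",ang(br,bl),"len",np.hypot(*(bl-tl)[:2]),"wid",np.hypot(*(br-bl)[:2]),"mid",(tl+bl+br+tr)/4)
```

```text
pins [ 0.63358959 -0.0076049   0.075     ] [ 0.53152761 -0.03096733  0.075     ] mid [ 0.5825586  -0.01928612  0.075     ] 0.10470172696774843 12.9
mouth [ 0.58104644 -0.01941475  0.047     ] jig right edge ang 12.7 left 11.8
collar mid [0.52778503 0.24679308 0.046     ]
bar ang -31.3 -31.8 short 58.6 len 0.0377322229318936 wid 0.019507398409960602 mid [0.5288201 0.2466679 0.082    ]
```

Emit:
move_arm:
  plan: [20,-50,12,0,0,0,87,20,-50,12,0,0,0,87,20,-50,12,0,0,0,87,20,-50,12,0,0,0,87,20,-50,12,0,0,0,87,0,0,0,0,0,0,87]

```text
time_s: 4.4
tool_pos: [0.5181, -0.2756, 0.3438]
orientation: [-0.035, 0.999, 0.0, -0.001]
ft_force: [-0.3, 0.3, 0.1]
width: 0.988
gripper_force: 0.0
```

Run:
```python
from h import *
s,R=st();print(s["qpos"])
w=arm.grab_frame("wrist")
for n in ["cover_mid"]:
    for r in arm.landmark_of(w,n)[:2]: print(n,round(r["conf"],2),np.round(r["position"],4),np.round(proj(w,r["position"])))
im=w["pixels"]; g=cv2.cvtColor(im,cv2.COLOR_BGR2HSV)
m=((g[...,2]>140)&(g[...,1]<50)).astype(np.uint8)
n,l,stt,c=cv2.connectedComponentsWithStats(m); 
u,v=np.round(proj(w,[.5157,-.273+.025,.045])).astype(int); k=l[v,u]; print(u,v,k,stt[k])
mk=(l==k).astype(np.uint8); cs,h=cv2.findContours(mk,cv2.RETR_CCOMP,cv2.CHAIN_APPROX_NONE)
for q in cs:
    A=cv2.contourArea(q)
    if A>30:
        (x,y),wh,an=cv2.minAreaRect(q); P=ray(w,x,y,.045); print("A",A,"c",round(x),round(y),np.round(wh),"world",np.round(P,4))
        if A>5000:
            b=cv2.boxPoints(((x,y),wh,an)); B=np.array([ray(w,*p,.045)[:2] for p in b]); e=np.roll(B,-1,0)-B; print(np.round(B,4).tolist(),np.hypot(e[:,0],e[:,1]).round(4),np.degrees(np.arctan2(e[:,1],e[:,0])).round(1))
cv2.imwrite("pics/w3.png",im)
```

```text
t 4.4 tcp [ 0.5181 -0.2756  0.3438] R [[-0.998, -0.07, -0.001], [-0.07, 0.998, 0.0], [0.001, 0.0, -1.0]] F [-0.3  0.3  0.1] M [-0.05 -0.02  0.05] w 0.988 gf 0.0
[-5.09147083e-01  4.43934937e-01  1.76015961e+00 -4.35762127e-04
  9.38746345e-01 -2.14936432e+00]
347 190 0 [     0      0    640    400 249690]
A 151.5 c 316 124 [14. 14.] world [ 0.4621 -0.2782  0.045 ]
A 254960.0 c 320 200 [399. 639.] world [ 0.5253 -0.2708  0.045 ]
[[0.3884, -0.5181], [0.3558, -0.0456], [0.7133, 0.069], [0.7581, -0.58]] [0.4736 0.3755 0.6506 0.3748] [ 94.   17.8 -86.1 170.5]
A 59.5 c 288 239 [13.  6.] world [ 0.5635 -0.2964  0.045 ]
A 6652.0 c 316 166 [ 77. 129.] world [ 0.4961 -0.2762  0.045 ]
[[0.5556, -0.306], [0.4464, -0.3104], [0.4421, -0.2492], [0.551, -0.2385]] [0.1093 0.0613 0.1093 0.0677] [-177.7   93.9    5.6  -86.1]
```

View pics/w3.png

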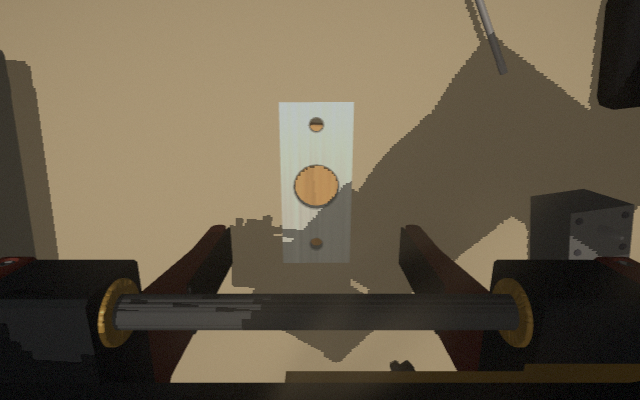

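Plate seen at corners (279,102), (353,102), (350,263), (281,263), with its holes at (316,124) and (316,243) and its opening at (316,186).

Run:
```python
from h import *
s,R=st()
w=arm.grab_frame("wrist")
W=lambda u,v:ray(w,u,v,.045)[:2]
p,q=W(316,243.5),W(316,124.5); d=p-q
print(p,q,(p+q)/2,np.hypot(*d),np.degrees(np.arctan2(d[1],d[0])))
c=np.array([W(279,102),W(353,102),W(350.5,263),W(281,263)]);print(c.mean(0)); print("mid hole",W(316.5,186))
ms=c[[2,3]].mean(0)-c[[0,1]].mean(0);print(np.degrees(np.arctan2(ms[1],ms[0])),np.hypot(*ms))
t=np.r_[(p+q)/2*.5+c.mean(0)*.5,.045+.001+.163]
print("shift mm",np.round(R.T@(t-s["tool_pos"])*1000,1))
```

```text
t 4.5 tcp [ 0.5192 -0.2731  0.3446] R [[-0.997, -0.073, -0.0], [-0.073, 0.997, 0.0], [0.0, 0.0, -1.0]] F [ 1.  -0.5  0.1] M [ 0.06 -0.01  0.04] w 0.994 gf 0.0
[ 0.56783752 -0.26822234] [ 0.46407764 -0.27581201] [ 0.51595758 -0.27201717] 0.10403708891284413 4.183536009024255
[ 0.51666178 -0.27207873]
mid hole [ 0.51525261 -0.27164198]
4.091317745215515 0.14067883605422793
shift mm [  2.8   1.2 135.6]
```

Emit:
move_arm:
  plan: [3,1,50,0,0,0,87,0,0,50,0,0,0,87,0,0,36,0,0,0,87,0,0,0,0,0,0,87,0,0,0,0,0,0,50,0,0,0,0,0,0,50,0,0,0,0,0,0,50,0,0,0,0,0,0,50]
  grip_force: 30

```text
time_s: 5.55
tool_pos: [0.5168, -0.2729, 0.2102]
orientation: [-0.038, 0.999, -0.001, 0.001]
ft_force: [-0.7, -0.2, 6.9]
width: 0.68
gripper_force: 30.0
```

Run:
```python
from h import *
st()
```

```text
t 5.55 tcp [ 0.5168 -0.2729  0.2102] R [[-0.997, -0.075, 0.003], [-0.075, 0.997, -0.001], [-0.003, -0.002, -1.0]] F [-0.7 -0.2  6.9] M [-0.03 -0.03 -0.01] w 0.68 gf 30.000638365745544
```

Emit:
move_arm:
  plan: [0,0,-40,0,0,0,50,0,0,-40,0,0,0,50,-17,50,-20,0,0,0,50,-17,50,0,0,0,0,50,-17,50,0,0,0,0,50,-17,50,0,0,0,0,50,-17,48,0,0,0,0,50,0,0,0,0,0,-8.4,50,0,0,0,0,0,0,50,0,0,0,0,0,0,50]

```text
time_s: 6.8
tool_pos: [0.582, -0.0193, 0.3087]
orientation: [-0.109, 0.994, 0.0, -0.0]
ft_force: [0.3, -0.1, -3.0]
width: 0.68
gripper_force: 30.0
```

Run:
```python
from h import *
s,R=st(); print(np.degrees(np.arctan2(-R[0,1],R[1,1])))
w=arm.grab_frame("wrist"); cv2.imwrite("pics/w4.png",w["pixels"])
for X in ([.6336,-.0076,.075],[.5315,-.031,.075]): print(proj(w,X))
import pickle; pickle.dump({k:w[k] for k in("fx","fy","cx","cy","R","t")},open("w4.pkl","wb"))
```

```text
t 6.8 tcp [ 0.582  -0.0193  0.3087] R [[-0.976, -0.217, -0.0], [-0.217, 0.976, 0.0], [0.0, 0.0, -1.0]] F [ 0.3 -0.1 -3. ] M [ 0.05 -0.04  0.01] w 0.68 gf 29.999300837516785
12.522394155922044
[314.62905939 286.06107834]
[313.29635148 136.01800814]
```

View pics/w4.png

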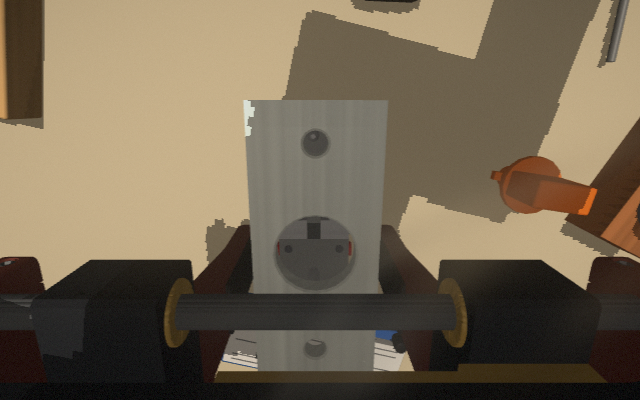

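The plate is held level. Its far hole is at (315,143), with a pin tip seen through it at about (313,137), its opening at (315,252) and its near hole at (315,347).

Run:
```python
from h import *
import pickle
w=pickle.load(open("w4.pkl","rb")); im=cv2.imread("pics/w4.png"); g=cv2.cvtColor(im,cv2.COLOR_BGR2GRAY)
cv2.imwrite("pics/crop4.png",np.hstack([cv2.resize(cv2.convertScaleAbs(im[y-20:y+20,295:335],alpha=2),None,fx=10,fy=10,interpolation=cv2.INTER_CUBIC) for y in(143,347)]))
for y in (143.5,347.5): print(ray(w,315,y,.1435))
W=lambda u,v:ray(w,u,v,.1435)
a=(W(245,100)+W(388,100))/2; print("far edge mid",a); print("edge dirs",[np.degrees(np.arctan2(*(p-q)[[1,0]])) for p,q in((W(250,220),W(245,100)),(W(382,220),W(388,100)))])
p,q=W(315,347.5),W(315,143.5); print((p+q)/2,np.hypot(*(p-q)[:2]),np.degrees(np.arctan2(*(p-q)[[1,0]])))
```

```text
[ 0.528398   -0.03055622  0.1435    ]
[ 0.62863594 -0.00839189  0.1435    ]
far edge mid [ 0.51077189 -0.03381832  0.1435    ]
edge dirs [np.float64(11.891226097308817), np.float64(12.680901983410799)]
[ 0.57851697 -0.01947406  0.1435    ] 0.10265916160634776 12.468457247390907
```

View pics/crop4.png

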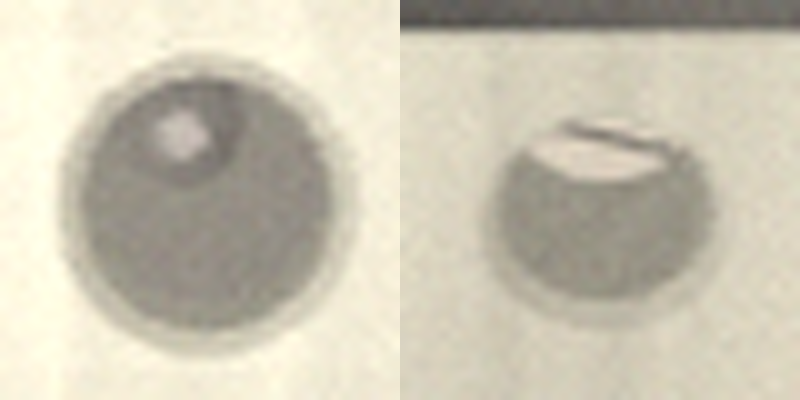

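The pin tip is about 3 mm further along +x than the hole, so I shift the plate 3 mm along tool -x, go down to just above the tips and look again.

Emit:
move_arm:
  plan: [-3,0,25,0,0,0,50,0,0,25,0,0,0,50,0,0,0,0,0,0,50]

```text
time_s: 7.22
tool_pos: [0.5842, -0.0188, 0.2571]
orientation: [-0.11, 0.994, 0.0, -0.002]
ft_force: [-0.2, 0.3, -2.8]
width: 0.678
gripper_force: 30.0
```

Run:
```python
from h import *
s,R=st(); print(np.degrees(np.arctan2(-R[0,1],R[1,1])))
w=arm.grab_frame("wrist"); im=w["pixels"]
zt=s["tool_pos"][2]-.2102+.045; h=s["tool_pos"]+R@[.055,0,0]; h[2]=zt
o=[]
for X in (h,s["tool_pos"]*[1,1,0]+R@[-.049,0,0]*[1,1,0]+[0,0,zt]):
    u,v=np.round(proj(w,X)).astype(int); print(X,u,v); v=min(v,379); o.append(cv2.resize(cv2.convertScaleAbs(im[v-20:v+20,u-20:u+20],alpha=2),None,fx=10,fy=10,interpolation=cv2.INTER_CUBIC))
    print("origin",u-20,v-20)
cv2.imwrite("pics/crop5.png",np.hstack(o))
print(proj(w,[.6336,-.0076,.075]),proj(w,[.5318,-.0306,.075]))
import pickle; pickle.dump({k:w[k] for k in("fx","fy","cx","cy","R","t")},open("w5.pkl","wb"))
```

```text
t 7.225 tcp [ 0.5842 -0.0188  0.2571] R [[-0.976, -0.218, -0.004], [-0.218, 0.976, 0.0], [0.004, 0.001, -1.0]] F [-0.2  0.3 -2.8] M [0.07 0.05 0.01] w 0.678 gf 29.9993634223938
12.5771213235602
[ 0.53054805 -0.03079195  0.09191081] 313 144
origin 293 124
[ 0.6320516  -0.00814532  0.09191081] 314 350
origin 294 330
[314.11780236 331.66751288] [313.19351213 142.94146196]
```

View pics/crop5.png

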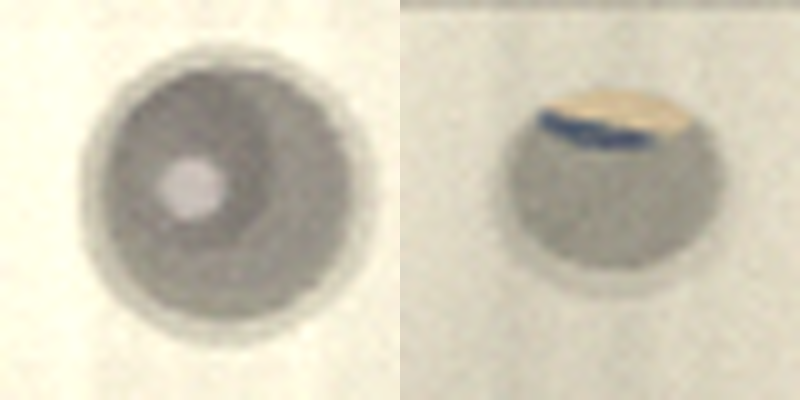

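Run:
```python
from h import *
import pickle
w=pickle.load(open("w5.pkl","rb"))
h=ray(w,315.8-.4,143.7-.4,.092); t=ray(w,312.0-.4,142.7-.4,.075); n=ray(w,314.9,351,.092)
a=np.radians(12.6); U=np.array([[np.cos(a),np.sin(a)],[-np.sin(a),np.cos(a)]])
print(h,t,n,"tip-hole in jig axes mm",U@(t-h)[:2]*1000,"len",np.hypot(*(n-h)[:2]),np.degrees(np.arctan2(*(n-h)[[1,0]])))
pc=(h+n)[:2]/2; print("plate mid",pc, "jig from tip",t[:2]+U.T@[.052,0])
```

```text
[ 0.52997289 -0.02995438  0.092     ] [ 0.53166771 -0.03140858  0.075     ] [ 0.63214677 -0.00748003  0.092     ] tip-hole in jig axes mm [ 1.33677435 -1.78889572] len 0.10461643491818054 12.405328439582584
plate mid [ 0.58105983 -0.0187172 ] jig from tip [ 0.58241538 -0.02006513]
```

Emit:
move_arm:
  plan: [-1.4,-1.1,0,0,0,-0.4,50,0,0,6,0,0,0,50,0,0,6,0,0,0,50,0,0,0,0,0,0,50]

```text
time_s: 7.78
tool_pos: [0.5865, -0.0188, 0.2462]
orientation: [-0.114, 0.993, 0.0, -0.001]
ft_force: [0.0, 0.0, -2.2]
width: 0.678
gripper_force: 30.0
```

Run:
```python
from h import *
s,R=st()
w=arm.grab_frame("wrist"); cv2.imwrite("pics/w6.png",cv2.resize(cv2.convertScaleAbs(w["pixels"][100:400,200:430],alpha=1.8),None,fx=2,fy=2,interpolation=cv2.INTER_CUBIC))
```

```text
t 7.775 tcp [ 0.5865 -0.0188  0.2462] R [[-0.974, -0.227, -0.001], [-0.227, 0.974, 0.0], [0.001, 0.0, -1.0]] F [ 0.   0.  -2.2] M [-0.04  0.05  0.04] w 0.678 gf 29.999349117279053
```

View pics/w6.png

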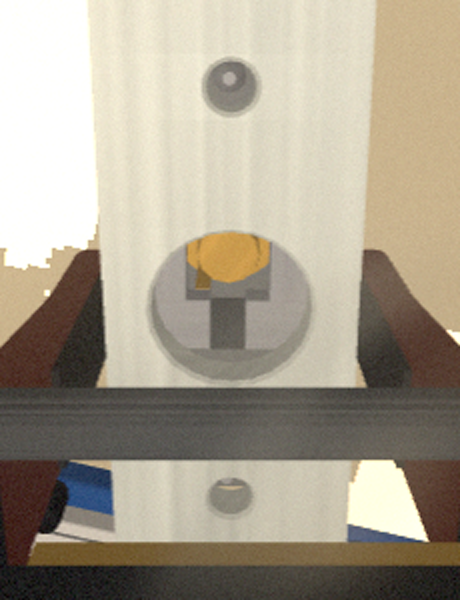

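The far pin's tip is at (230,77) inside the hole at (231,86), about 1 mm towards the robot. I shift back 1 mm and descend in small steps.

Emit:
move_arm:
  plan: [1,0,0,0,0,0,50,0,0,3,0,0,0,50,0,0,3,0,0,0,50,0,0,0,0,0,0,50]

```text
time_s: 8.32
tool_pos: [0.5857, -0.0191, 0.2403]
orientation: [-0.114, 0.993, 0.0, -0.0]
ft_force: [-1.1, -0.7, -1.8]
width: 0.677
gripper_force: 30.0
```

Run:
```python
from h import *
st()
```

```text
t 8.325 tcp [ 0.5857 -0.0191  0.2403] R [[-0.974, -0.227, -0.001], [-0.227, 0.974, -0.0], [0.001, 0.0, -1.0]] F [-1.1 -0.7 -1.8] M [0.04 0.02 0.02] w 0.677 gf 29.99924808740616
```

Emit:
move_arm:
  plan: [0,0,5,0,0,0,50,0,0,3,0,0,0,50,0,0,1.5,0,0,0,50,0,0,0,0,0,0,50]

```text
time_s: 8.82
tool_pos: [0.5858, -0.0191, 0.231]
orientation: [-0.114, 0.993, 0.0, -0.0]
ft_force: [0.5, 0.4, -2.8]
width: 0.679
gripper_force: 30.0
```

Emit:
move_arm:
  plan: [0,0,1,0,0,0,50,0,0,1,0,0,0,50,0,0,0,0,0,0,50]

```text
time_s: 9.2
tool_pos: [0.5859, -0.0191, 0.2303]
orientation: [-0.114, 0.993, -0.0, 0.0]
ft_force: [-3.1, 0.1, 8.2]
width: 0.681
gripper_force: 30.0
```

Emit:
move_arm:
  plan: [0,0,0,0,0,0,87,0,0,0,0,0,0,87,0,0,0,0,0,0,87,0,0,-30,0,0,0,87,0,0,-45,0,0,0,87,0,0,-45,0,0,0,87,0,0,0,0,0,0,87]

```text
time_s: 10.07
tool_pos: [0.587, -0.0192, 0.3528]
orientation: [-0.114, 0.993, -0.001, 0.003]
ft_force: [0.4, -0.4, -1.1]
width: 0.991
gripper_force: 0.0
```

Run:
```python
from h import *
s,R=st(); print(s["qpos"])
w=arm.grab_frame("wrist"); im=w["pixels"]; print(proj(w,[.5825,-.0195,.065]))
cv2.imwrite("pics/w7.png",cv2.resize(cv2.convertScaleAbs(im[60:300,220:420],alpha=1.8),None,fx=2.5,fy=2.5,interpolation=cv2.INTER_CUBIC))
for r in arm.landmark_of(w,"cover_mid")[:2]: print(r)
import pickle; pickle.dump({k:w[k] for k in("fx","fy","cx","cy","R","t")},open("w7.pkl","wb"))
```

```text
t 10.075 tcp [ 0.587  -0.0192  0.3528] R [[-0.974, -0.227, 0.007], [-0.227, 0.974, -0.0], [-0.007, -0.002, -1.0]] F [ 0.4 -0.4 -1.1] M [0.03 0.01 0.  ] w 0.991 gf 0.0
[-5.28817214e-02  4.31258338e-01  1.75576740e+00 -7.26868109e-06
  9.47479923e-01 -1.85269177e+00]
[315.98338915 186.17288585]
```

View pics/w7.png

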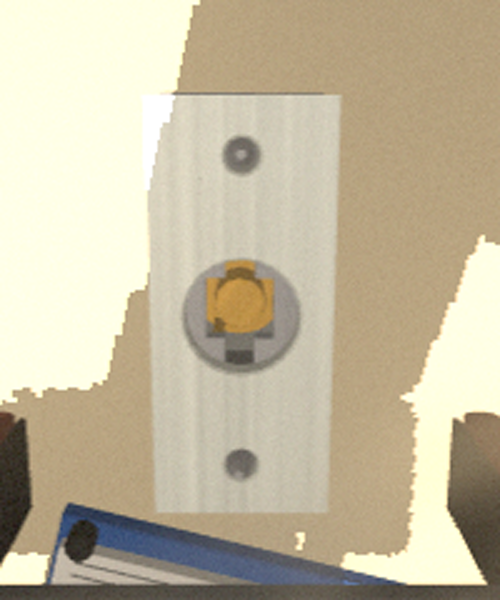

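The plate lies on the jig with both pins standing in its holes at (241,155) and (241,463), and the socket is visible at (240,313). Next is the cap.

Emit:
move_arm:
  plan: [-1.2,54.3,0,0,0,0,70,-1.2,54.3,0,0,0,0,70,-1.2,54.3,0,0,0,0,70,-1.2,54.3,0,0,0,0,70,-1.2,54.2,0,0,0,0,70,0,0,0,0,0,9,70,0,0,0,0,0,9,70,0,0,0,0,0,9,70,0,0,0,0,0,9,70,0,0,0,0,0,8.6,70]

```text
time_s: 11.42
tool_pos: [0.5295, 0.2464, 0.347]
orientation: [0.274, 0.962, -0.001, -0.001]
ft_force: [0.1, -0.3, 0.4]
width: 0.796
gripper_force: 0.0
```

Emit:
move_arm:
  plan: [0,0,0,0,0,0,70,0,0,0,0,0,0,70]

```text
time_s: 11.68
tool_pos: [0.5298, 0.2465, 0.3481]
orientation: [0.27, 0.963, -0.001, -0.001]
ft_force: [0.3, -0.9, -0.4]
width: 0.797
gripper_force: 0.0
```

Run:
```python
from h import *
import pickle
w7=pickle.load(open("w7.pkl","rb"))
W=lambda u,v:ray(w7,u,v,.065)[:2]
p,q=W(316,244.8),W(316,121.8);d=p-q;print("plate",(p+q)/2,np.hypot(*d),np.degrees(np.arctan2(d[1],d[0])))
c=np.array([W(220+142/2.5,60+94/2.5),W(220+341/2.5,60+94/2.5),W(220+328/2.5,60+512/2.5),W(220+157/2.5,60+512/2.5)]);print("corners mid",c.mean(0))
s,R=st();print(s["qpos"])
w=arm.grab_frame("wrist"); im=w["pixels"]; pickle.dump({k:w[k] for k in("fx","fy","cx","cy","R","t")},open("w8.pkl","wb")); cv2.imwrite("pics/w8.png",im)
u,v=proj(w,[.5285,.2465,.046]);print("pred collar",u,v)
for n in("cap_grip","cap_collar"):
    for r in arm.landmark_of(w,n)[:2]: print(n,round(r["conf"],2),np.round(r["position"],4))
hsv=cv2.cvtColor(im,cv2.COLOR_BGR2HSV); x0,y0=int(u)-50,int(v)-50
m=(hsv[y0:y0+100,x0:x0+100,1]<70).astype(np.uint8)
n,l,stt,cc=cv2.connectedComponentsWithStats(m)
for i in range(1,n):
    if stt[i,4]>60: print(i,stt[i]+[x0,y0,0,0,0],cc[i]+[x0,y0])
g=cv2.resize(im[y0:y0+100,x0:x0+100],(50,50),interpolation=cv2.INTER_AREA); hh=cv2.cvtColor(g,cv2.COLOR_BGR2HSV)
ch=" .:-=+*#%@"
for r in range(4,48): print("".join("o" if hh[r,k,1]>90 else ch[min(9,hh[r,k,2]//20)] for k in range(2,48)))
```

```text
plate [ 0.58263431 -0.01945482] 0.10303776058377086 13.111261956701952
corners mid [ 0.5828689  -0.01872648]
t 11.675 tcp [0.5298 0.2465 0.3481] R [[-0.854, 0.52, -0.002], [0.52, 0.854, -0.001], [0.001, -0.002, -1.0]] F [ 0.3 -0.9 -0.4] M [-0.02 -0.01 -0.  ] w 0.797 gf 0.0
[ 4.15057160e-01  4.35028740e-01  1.76298888e+00 -1.55070075e-06
  9.45517814e-01 -6.09141906e-01]
pred collar 314.96447100586596 188.92694342118313
cap_grip 0.56 [0.5295 0.2451 0.0369]
cap_grip 0.55 [0.5318 0.1426 0.0559]
cap_collar 0.91 [0.5327 0.2463 0.0357]
cap_collar 0.58 [0.5357 0.1401 0.027 ]
1 [ 289  162   52   62 2385] [314.48553459 190.91027254]
oooooooooooooooooooooooooooooooooooo#@@@@@@@@@
oooooooooooooooooooooooooooooooooooo*@@@@@@@@@
ooooooooooooooooooooooooooooooooooooo#@@@@@@@@
ooooooooooooooooooooooooooooooooooooo#@@@@@@@@
ooooooooooooooooooooooooooooooooooooo#@@@@@@@@
oooooooooooooooooooooooooooooooooooooo%@@@@@@@
oooooooooooooooooooooooooooooooooooooo#@@@@@@@
+ooooooooooooooooooooooooooooooooooooo%@@@@@@@
+ooooooooooooooooooo+++++++ooooooooooo*@@@@@@@
++oooooooooooooooo+*********=oooooooooo#@@@@@
[... 899 characters left out ...]
++++oooooo-------------------ooooooooooo++
+++++++++oooooo-----------------oooooooooooo++
+++++++++ooooooo---------------oooooooooooooo+
+++++++++oooooooo-------------ooooooooooooooo+
++++++++++ooooooo-------------ooooooooooooooo+
++++++++++ooooooo-------------oooooooooooooooo
++++++++++ooooooo-------------oooooooooooooooo
+++++++++++oooooo-------------oooooooooooooooo
+++++++++++oooooo-------------oooooooooooooooo
+++++++++++oooooo------------oooooooooooooooo+
++++++++++++ooooooooooooooooooooooooooooo+++++
++++++++++++oooooooooooooooooooooooooo++++++++
+++++++++++++ooooooooooooooooooooo++++++++++++
+++++++++++++oooooooooooooooooo+++++++++++++++
+++++++++++++ooooooooooooooo++++++++++++++++++
```

Run:
```python
from h import *
import pickle
from scipy.optimize import least_squares
w=pickle.load(open("w8.pkl","rb")); im=cv2.imread("pics/w8.png"); hsv=cv2.cvtColor(im,cv2.COLOR_BGR2HSV)
m=np.zeros((400,640),np.uint8); m[139:239,265:365]=(hsv[139:239,265:365,1]<70); n,l,stt,c=cv2.connectedComponentsWithStats(m[139:239,265:365]); k=1+np.argmax(stt[1:,4]); mk=np.zeros_like(m); mk[139:239,265:365]=(l==k)
q=max(cv2.findContours(mk,cv2.RETR_EXTERNAL,cv2.CHAIN_APPROX_NONE)[0],key=len)[:,0]
for vm in(195,205):
    P=np.array([ray(w,a,b,.046)[:2] for a,b in q if b<vm])
    r=least_squares(lambda x:np.hypot(*(P-x[:2]).T)-x[2],[.528,.247,.023],loss="soft_l1",f_scale=.0005); print(len(P),r.x,np.abs(r.fun).mean())
# bar edges below collar
for v in range(212,224,3):
    u=np.where(mk[v])[0]; print(v,u.min(),u.max(),ray(w,(u.min()+u.max())/2,v,.082)[:2])
s,R=st(); print("grasp shift mm",np.round(R.T@(np.r_[.528,.2467,.069+.163]-s["tool_pos"])*1000,1))
```

```text
86 [0.52707774 0.24693445 0.02191238] 0.00018148034213921144
107 [0.52722241 0.24686261 0.02201789] 0.00019997683179209544
212 302 326 [0.53605594 0.2411468 ]
215 302 326 [0.53811523 0.23988917]
218 302 326 [0.54018444 0.23862549]
221 302 326 [0.54226363 0.2373557 ]
t 11.825 tcp [0.53   0.2465 0.3488] R [[-0.854, 0.521, -0.001], [0.521, 0.854, -0.0], [0.0, -0.001, -1.0]] F [ 0.6 -0.5  0.5] M [-0.02 -0.01  0.04] w 0.799 gf 0.0
grasp shift mm [  1.7  -0.8 116.8]
```

Emit:
move_arm:
  plan: [2.6,-1.1,45,0,0,0,60,0,0,45,0,0,0,60,0,0,26,0,0,0,60,0,0,0,0,0,0,60,0,0,0,0,0,0,10,0,0,0,0,0,0,10,0,0,0,0,0,0,10,0,0,0,0,0,0,10,0,0,0,0,0,0,10]
  grip_force: 45

```text
time_s: 12.95
tool_pos: [0.5274, 0.247, 0.2337]
orientation: [0.271, 0.963, 0.0, 0.0]
ft_force: [-1.0, -0.0, 3.9]
width: 0.223
gripper_force: 45.0
```

Emit:
move_arm:
  plan: [0,0,-30,0,0,0,10,0,0,-45,0,0,0,10,0,0,-45,0,0,0,10,-37.2,-39.8,0,0,0,0,10,-37.2,-39.8,0,0,0,0,10,-37.2,-39.8,0,0,0,0,10,-37.2,-39.8,0,0,0,0,10,-37.2,-39.8,0,0,0,0,10,0,0,0,0,0,-9,10,0,0,0,0,0,-9,10]

```text
time_s: 14.2
tool_pos: [0.5818, -0.021, 0.3527]
orientation: [0.116, 0.993, -0.0, -0.0]
ft_force: [0.4, 0.1, -1.6]
width: 0.229
gripper_force: 45.0
```

Emit:
move_arm:
  plan: [0,0,0,0,0,-9,10,0,0,0,0,0,-9,10,0,0,0,0,0,-8.3,10,0,0,0,0,0,0,10,0,0,0,0,0,0,10,0,0,0,0,0,0,10]

```text
time_s: 14.95
tool_pos: [0.5819, -0.0199, 0.3531]
orientation: [-0.111, 0.994, 0.0, -0.0]
ft_force: [0.0, 0.5, -1.1]
width: 0.222
gripper_force: 45.0
```

Run:
```python
from h import *
s,R=st(); print(s["qpos"],"yaw",np.degrees(np.arctan2(-R[0,1],R[1,1])))
print("shift",R.T@(np.r_[.5827,-.0196,.30]-s["tool_pos"])*1000)
w=arm.grab_frame("wrist"); cv2.imwrite("pics/w9.png",w["pixels"])
for n in("cap_collar","cap_grip","cover_mid","jig_mouth"):
    for r in arm.landmark_of(w,n)[:2]: print(n,round(r["conf"],2),np.round(r["position"],4), "tool",np.round(R.T@(r["position"]-s["tool_pos"])*1000,1))
a=arm.grab_frame("top"); cv2.imwrite("pics/t9.png",a["pixels"])
for r in arm.landmark_of(a,"cover_mid")[:2]: print(r)
```

```text
t 14.95 tcp [ 0.5819 -0.0199  0.3531] R [[-0.975, -0.22, -0.0], [-0.22, 0.975, 0.0], [0.0, 0.0, -1.0]] F [ 0.   0.5 -1.1] M [ 0.09  0.03 -0.06] w 0.222 gf 44.996604323387146
[-5.45748109e-02  4.25270694e-01  1.76490931e+00  2.47546805e-06
  9.51611796e-01 -1.84748941e+00] yaw 12.726356684595023
shift [-0.84470576  0.08630603 53.09490429]
cap_collar 0.75 [0.5341 0.1405 0.0291] tool [ 11.2 166.9 324. ]
cap_grip 0.7 [ 0.585  -0.0203  0.1883] tool [ -3.   -1.1 164.8]
cap_grip 0.64 [0.5369 0.1418 0.0582] tool [  8.2 167.6 294.9]
jig_mouth 0.59 [ 0.5833 -0.0221  0.0542] tool [ -0.9  -2.5 298.9]
{'position': [0.7414, 0.2366, -0.0026], 'conf': 0.59}
```

Emit:
move_arm:
  plan: [-0.8,0,20,0,0,0,10,0,0,30,0,0,0,10,0,0,20,0,0,0,10,0,0,3,0,0,0,10,0,0,0,0,0,0,10]

```text
time_s: 15.92
tool_pos: [0.583, -0.0197, 0.2805]
orientation: [-0.112, 0.994, -0.0, 0.0]
ft_force: [0.5, 0.5, -1.4]
width: 0.222
gripper_force: 45.0
```

Emit:
move_arm:
  plan: [0,0,2,0,0,0,10,0,0,2,0,0,0,10,0,0,0,0,0,0,10]

```text
time_s: 16.3
tool_pos: [0.5828, -0.0197, 0.2764]
orientation: [-0.112, 0.994, -0.0, 0.0]
ft_force: [1.8, 0.4, -1.7]
width: 0.23
gripper_force: 45.0
```

Run:
```python
from h import *
s,R=st(); print("yaw",np.degrees(np.arctan2(-R[0,1],R[1,1])))
```

```text
t 16.3 tcp [ 0.5828 -0.0197  0.2764] R [[-0.975, -0.222, 0.0], [-0.222, 0.975, -0.0], [-0.0, -0.0, -1.0]] F [ 1.8  0.4 -1.7] M [ 0.01 -0.02  0.05] w 0.23 gf 44.996625781059265
yaw 12.817462939467536
```

Foot about level with the mouth, with no contact yet; next small steps down.

Emit:
move_arm:
  plan: [0,0,1,0,0,0,10,0,0,1,0,0,0,10,0,0,1,0,0,0,10,0,0,0,0,0,0,10]

```text
time_s: 16.8
tool_pos: [0.5827, -0.0197, 0.2731]
orientation: [-0.112, 0.994, 0.0, -0.0]
ft_force: [-0.3, 0.4, -1.0]
width: 0.221
gripper_force: 45.0
```

Emit:
move_arm:
  plan: [0,0,1,0,0,0,10,0,0,1.5,0,0,0,10,0,0,1.5,0,0,0,10,0,0,0,0,0,0,10]

```text
time_s: 17.3
tool_pos: [0.5827, -0.0197, 0.269]
orientation: [-0.112, 0.994, 0.0, -0.0]
ft_force: [-0.6, -0.4, -1.1]
width: 0.225
gripper_force: 45.0
```

Emit:
move_arm:
  plan: [0,0,2,0,0,0,10,0,0,2,0,0,0,10,0,0,2,0,0,0,10,0,0,2,0,0,0,10,0,0,0,0,0,0,10]

```text
time_s: 17.92
tool_pos: [0.5828, -0.0197, 0.2612]
orientation: [-0.112, 0.994, -0.0, 0.0]
ft_force: [-1.4, -0.3, 4.9]
width: 0.221
gripper_force: 45.0
```

Emit:
move_arm:
  plan: [0,0,1,0,0,0,10,0,0,1,0,0,0,10,0,0,0.7,0,0,0,10,0,0,0,0,0,0,10]
  grip_force: 55

```text
time_s: 18.42
tool_pos: [0.5828, -0.0197, 0.2588]
orientation: [-0.112, 0.994, -0.0, 0.0]
ft_force: [-2.3, 0.3, 5.9]
width: 0.224
gripper_force: 55.0
```

Emit:
move_arm:
  plan: [0,0,0.5,0,0,0,10,0,0,0.5,0,0,0,10,0,0,0,0,0,0,10]

```text
time_s: 18.8
tool_pos: [0.5828, -0.0197, 0.2587]
orientation: [-0.112, 0.994, -0.0, 0.0]
ft_force: [-5.0, 0.7, 14.2]
width: 0.224
gripper_force: 55.0
```

Emit:
move_arm:
  plan: [0,0,0,0,0,6,10,0,0,0,0,0,6,10,0,0,0,0,0,6,10,0,0,0,0,0,6,10,0,0,0,0,0,6,10,0,0,0,0,0,0,10]

```text
time_s: 19.55
tool_pos: [0.5832, -0.02, 0.2586]
orientation: [0.15, 0.989, -0.0, 0.001]
ft_force: [-3.0, -1.7, 13.5]
width: 0.218
gripper_force: 55.0
```

Run:
```python
from h import *
s,R=st(); print("yaw",np.degrees(np.arctan2(-R[0,1],R[1,1])))
```

```text
t 19.55 tcp [ 0.5832 -0.02    0.2586] R [[-0.955, 0.296, 0.002], [0.296, 0.955, -0.001], [-0.002, -0.0, -1.0]] F [-3.  -1.7 13.5] M [-0.41  0.58 -0.03] w 0.218 gf 55.000762939453125
yaw -17.237488644572235
```

Turning well with low side forces; I continue.

Emit:
move_arm:
  plan: [0,0,0,0,0,6,10,0,0,0,0,0,6,10,0,0,0,0,0,6,10,0,0,0,0,0,6,10,0,0,0,0,0,6,10,0,0,0,0,0,6,10,0,0,0,0,0,0,10]

```text
time_s: 20.42
tool_pos: [0.5832, -0.0202, 0.2586]
orientation: [0.448, 0.894, -0.0, 0.001]
ft_force: [-3.1, -3.5, 12.3]
width: 0.225
gripper_force: 55.0
```

Emit:
move_arm:
  plan: [0,0,0,0,0,6,10,0,0,0,0,0,6,10,0,0,0,0,0,6,10,0,0,0,0,0,6,10,0,0,0,0,0,0,10,0,0,0,0,0,0,10]

```text
time_s: 21.18
tool_pos: [0.5832, -0.0202, 0.2586]
orientation: [0.624, 0.782, 0.0, 0.001]
ft_force: [-3.3, -2.6, 12.0]
width: 0.226
gripper_force: 55.0
```

Run:
```python
from h import *
s,R=st(); print("yaw",np.degrees(np.arctan2(-R[0,1],R[1,1])))
```

```text
t 21.175 tcp [ 0.5832 -0.0202  0.2586] R [[-0.222, 0.975, 0.002], [0.975, 0.222, -0.001], [-0.001, 0.001, -1.0]] F [-3.3 -2.6 12. ] M [-0.7   0.74  0.02] w 0.226 gf 55.003026723861694
yaw -77.16516197799731
```

Run:
```python
from h import *
M=[];F=[]
for i in range(8):
    a=arm.grab_frame("scene" if i%2 else "top"); s=arm.observe(); M.append(s["moment"]);F.append(s["ft_force"])
    if i>5:
        for n in("cover_mid","cap_grip","cap_collar","plug_collar"):
            for r in arm.landmark_of(a,n)[:2]: print(i,n,round(r["conf"],2),np.round(r["position"],3))
print(np.mean(M,0),np.std(M,0),np.mean(F,0),s["time_s"])
```

```text
6 cap_grip 0.71 [0.536 0.141 0.059]
6 cap_collar 0.87 [0.536 0.145 0.029]
6 plug_collar 0.58 [0.449 0.275 0.039]
7 cover_mid 0.81 [ 0.588 -0.018  0.062]
7 cap_grip 0.65 [0.541 0.146 0.054]
7 cap_grip 0.64 [ 0.586 -0.024  0.098]
7 cap_collar 0.68 [0.535 0.144 0.031]
7 cap_collar 0.59 [ 0.581 -0.02   0.066]
7 plug_collar 0.74 [ 0.525 -0.27  -0.005]
7 plug_collar 0.66 [0.447 0.261 0.042]
[-0.68180037  0.71482301 -0.01647294] [0.01616605 0.0218483  0.03062049] [-2.7272391  -3.0592111  12.08947623] 21.775
```

The turn reads 90°, but the moment about z is lower than the ring spring should give. I test with a slight over-turn to feel for the ring's stop.

Emit:
move_arm:
  plan: [0,0,0,0,0,1,10,0,0,0,0,0,1,10,0,0,0,0,0,1,10,0,0,0,0,0,0,10]

```text
time_s: 22.48
tool_pos: [0.5832, -0.0202, 0.2587]
orientation: [0.644, 0.765, 0.0, 0.001]
ft_force: [-2.6, -4.2, 11.9]
width: 0.225
gripper_force: 55.0
```

Run:
```python
from h import *
M=[];F=[]
for i in range(6):
    arm.grab_frame("wrist"); s=arm.observe(); M.append(s["moment"]);F.append(s["ft_force"])
R=Ro.from_quat(s["orientation"]).as_matrix()
print(np.mean(M,0),np.std(M,0),np.mean(F,0),s["time_s"],"yaw",np.degrees(np.arctan2(-R[0,1],R[1,1])),s["tool_pos"],s["effort"])
```

```text
[-0.70202055  0.69962334  0.20159866] [0.02199868 0.0281638  0.04213732] [-2.80889566 -2.7002585  12.46717783] 22.775 yaw -80.13409727707995 [ 0.58317542 -0.02016421  0.25866493] [  1.66460663 -48.3504045  -18.15824032   0.94470967  -0.94786149
   0.21635912]
```

The moment rises sharply to 0.20 N m, so the ring is against its stop. The cap is pressed home with about 12 N and gripped at 55 N. Handing in.

Run:
```python
from h import *
print(arm.close_job()); st()
```

```text
the job is handed in; nothing more can be done
None
the job is handed in; nothing more can be done
```

The job is handed in at about 23 s of the 64 s: the plate lies over both pins, and the cap is pressed home and turned about 93° clockwise against the ring's stop, still gripped. I inferred the final turn from force and pose readings rather than a last picture, no verdict came back, and I viewed 11 pictures, one over the limit of 10.

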